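Eject the thick battery pack and stop it part-way out

ROBOT

A 7-joint arm with a two-finger parallel gripper is mounted at the origin on the work surface. World frame = base frame: x ahead of the robot, y to its left, z up, the work surface at z = 0. Lengths are in m, angles in rad, forces in N, time in s.
With the tool pointing down it reaches from about 0.425 to 0.925 m from the base axis. Payload 6.8 kg.
Tool frame: the origin (TCP) lies midway between the tips of the shut fingers; the grasp point (between the pads) lies 19 mm behind it; z points along the fingers, y is the direction in which the jaws open and shut (so a half turn about z gives the same grasp; the last joint's range is limited). The gripper opens to 85 mm and grips with 20 to 120 N. Pads are 22 mm wide; open, the fingers measure 114 mm over their backs; the gripper's body (76 mm by 85 mm) begins 54 mm behind the grasp point. The pads swing forward as they close: fully open they stand 13 mm farther back than shut.
Start: joints at [-1.405, 0.477, 0.022, 1.555, -0.011, 1.109, -0.083], TCP at [0.183, 0.65, 0.231] pointing down, gripper open.
Joint ranges: [-2.96, 2.96], [-0.34, 2.1], [-1.41, 1.46], [0.24, 2.44], [-1.37, 4.51], [0.17, 1.92], [-2.96, 2.96]. Speed limits (rad/s): [2.39, 2.39, 3.14, 3.14, 3.14, 3.14, 3.14].

INTERFACE

Orientations are given as a rotation vector (axis times angle).
In Python, from bench import r gives the robot as it stands. The module is installed in compiled form; this text tells all that it offers.
- The arm moves only by the tool apply_moves, never from a script. Its argument "plan" is a list that holds one entry, the list of rows, each a list of 7 numbers: the turn, a rotation vector about the tool's x, y, z scaled (see below), then the shift along the tool's x, y, z scaled (see below), then the closure, from -1 (fully open) to 1 (shut). In form: [[[wx, wy, wz, tx, ty, tz, grip], ...]]. A call has 1 to 12 rows; each row is the pose to reach, as a shift and turn from the pose commanded when the call began, along the tool's axes at that moment, turning the shorter way round; what a row does not reach only later rows make up. The controller multiplies each number of a shift by 0.4 m and each number of a turn by 180 degrees. A row lasts 1/12 s, in which the tool goes at most 41.7 mm and 7.16 degrees, less where a joint would pass 70% of its speed; a pose out of reach is approached as far as the arm can. A call with a number of a shift or a turn outside -1 to 1 is refused whole. A call with a gripper value outside its range is refused whole. The fingers move at their own pace and stop on an object; "force" is the grip in N (left out, the last holds). Time passes only in rows, so rows that repeat a pose let the fingers close. It gives the time, the measured TCP pose, the force and the opening at its end, in the units of the state.
- r.get_obs(): the state, without advancing time (a new reading comes with each control period).
- r.grab_frame(name): name is "scene" or "top" or "wrist"; returns a dict with "pixels" (384x512x3 uint8, blue, green, red), "fx", "fy", "cx", "cy" (pixels), "k1" (the pictures are not rectified: a ray, as slopes to the right and down, at radius r is drawn at 1 + k1 r^2 times it, then the intrinsics apply), "pose" (4x4, takes a point from camera to world coordinates). Camera axes: x right, y up, looking along -z (the intrinsics and any distortion apply to the point x, -y, -z); pixel columns grow to the right and rows downward; lengths in m; the calibration is good to about 2 mm. A picture is of the moment at which its call begins. There is no depth.
- r.hand_in(): hands the job in, once; it reports no verdict.
The state is a dict: "clock": time; "joints": joint angles; "qvel": joint speeds; "tau": joint torques, N m; "tcp_pos": TCP position; "orientation": TCP orientation; "contact_force": force on the tool from outside, world axes, zero at the start; "moment": the same for the moment, N m; "grip_width": finger opening in m.
Only numpy, scipy, OpenCV 4.12 (cv2) and the standard library are available. Lean on these libraries where they do the work, as an engineer would, in place of code of your own. Each camera call takes 0.05 s, during which the arm holds its last target. There are 200 camera calls.

TASK

The cordless cutter needs the thick battery pack from the two-bay charger. Press down the release key beside that pack with one finger and, with the other finger already waiting in front of the pack, stop it as the spring shoots it out, so that it is left standing part-way out of its bay, clear of the latch but still on the charger. Do not grip or lift anything, take the hand away at the end, and leave the slim pack latched in its bay and the things around the charger alone.

Things in the scene. Friction and masses are not known exactly. Their poses are not given: they have to be found in the camera images.
- charger: Flat two-bay battery charger, grey plastic, fixed, 190 mm wide (y). Origin on the table; x points from the open front of the bays (front edge at x = -105 mm) to the contact tower at the back (x = 55 to 83 mm, 53 mm high), y to its left. Level bays run along x, centred on y = +32 and -32 mm; rails and walls beside them are 32 mm high. A mains adapter, 28 mm high, lies at x = 200 to 290 mm.
- mouth_left (a point): Centre of the left bed's front edge, at x = -105 mm, y = +32 mm in the charger's frame, on the bed, 22 mm above the table. The bed is open above and in front, 41 mm wide between the rails, and ends here.
- mouth_right (a point): The same for the right bay, at y = -32 mm.
- ejector_left (a joint): Stroke of the spring ejector behind the left bay's pack, 0 (pack latched) to 0.022 m (out, towards the charger's -x). It pushes with about 10 N at 0 and 2.5 N at 0.022. Let go and not stopped, a pack shoots out at 0.6 to 0.9 m/s and slides 70 mm or more, even off the front edge. A pack stopped within the first 22 mm is still being pushed.
- ejector_right (a joint): The same for the right bay.
- pack_thick: Thick battery pack in either bay: dark block, 0.32 kg, 80 mm long (x) x 38 mm wide (46 over the runners at its foot) x 48 mm high. Loose, guided by the rails, axes along the charger's. Origin at the centre of its underside, front face 40 mm from it towards -x. Latched, its origin is at x = +5 mm in the charger's frame (front face at x = -35 mm, top 70 mm above the table).
- pack_slim: Slim battery pack in the other bay: same plan and placing, but only 21 mm high (top 43 mm above the table). Origin at the centre of its underside. It stays latched.
- key_left_top (a point): Centre of the top of the left bay's release key, a white plastic bar 44 mm long (x) x 22 mm wide outside the bay, at x = -73 mm, y = +78 mm in the charger's frame; its top is 46 mm above the table when up, 39 mm when fully down.
- key_right_top (a point): The same for the right bay's release key, at x = -73 mm, y = -78 mm in the charger's frame.
- key_left (a joint): Travel of the left key, 0 (up) to 0.007 m (fully down); a spring returns it. It takes 3 to 10 N; its latch tooth, in the bed just in front of the pack, lets the pack go at about 0.004.
- key_right (a joint): The same for the right key.
- cutter: Cordless round-knife cloth cutter, 255 mm long, up to 90 mm high, standing on its foot to the right of the charger (-y). Leave it.
- shears: Tailor's shears with orange handles, 240 mm long, lying to the left of the charger. Leave them.
- spool: Thread spool, 32 mm diameter, 50 mm high, standing behind the charger. Leave it.
- pin_dish: Clear round pin dish, 84 mm across, 20 mm high, behind the charger. Leave it.
Not all that is in view belongs to the job. What is shaped like the pack_thick but blue or purple is not meant.

How it is judged:
By the outcome, as a careful person would: the job done as asked, in the order asked, and still so for the second after the job is handed in, with the robot touching nothing.
It also fails if it takes over 32 s, if anything falls off the work surface, if the arm or the gripper's body presses on something with over 40 N, if the wrist force passes 120 N, or if a joint passes its speed limit or range.

## Working session

There is one attempt and no reset: what is moved stays moved. The work goes in short steps, Python scripts to look and compute and a tool call to move; the robot and the scene stay as the last step left them, time stands still between calls to the robot, and variables do not carry over. Pictures are saved under pics/ and viewed, on a budget of 10 in all, crops included, one or two more only if the job needs it, and the job is handed in when it is done.

Besides the shell and the picture viewer there is one more tool, called after "Emit:" as a command line: name --argument value ..., lists and objects as JSON in quotes. apply_moves: Moves the arm, as the interface text tells. Its arguments: {"type":"object","properties":{"plan":{"type":"array","items":{"type":"array","items":{"type":"array","items":{"type":"number","minimum":-1,"maximum":1}}}},"force":{"type":"number"}},"required":["plan"]}

```bash
mkdir -p pics; python3 - <<'E'
from bench import r
import cv2,numpy as np
o=r.get_obs();print({k:np.round(v,4).tolist() for k,v in o.items()})
for n in("scene","top"):
    f=r.grab_frame(n);cv2.imwrite(f"pics/{n}0.png",f["pixels"]);print(n,f["fx"],f["fy"],f["cx"],f["cy"],f["k1"],np.round(f["pose"],3).tolist())
E
```

```text
{'clock': 0.0, 'joints': [-1.4051, 0.4778, 0.0223, 1.5564, -0.0115, 1.1093, -0.0831], 'qvel': [-0.0003, 0.0002, -0.0014, 0.0001, -0.0008, 0.001, 0.0009], 'tau': [-0.0004, -59.6458, 1.608, -28.1177, 0.0125, 0.0097, -0.0], 'tcp_pos': [0.1823, 0.6493, 0.2303], 'orientation': [-0.4287, -3.1121, 0.0029], 'contact_force': [0.0013, -0.2127, -0.4335], 'moment': [-0.0294, 0.0353, 0.0073], 'grip_width': 0.0851}
scene 469.08593629656986 469.08593629656986 251.87065386804758 182.69899451852882 -0.18886787859055432 [[-0.796, -0.509, 0.327, 0.927], [0.605, -0.68, 0.415, 0.482], [0.011, 0.528, 0.849, 1.019], [0.0, 0.0, 0.0, 1.0]]
top 359.4647711678021 359.4647711678021 250.8397973597982 195.8923787316609 -0.0034544074353937376 [[0.023, 0.977, -0.212, 0.411], [-1.0, 0.023, -0.003, 0.044], [0.002, 0.212, 0.977, 0.76], [0.0, 0.0, 0.0, 1.0]]
```

View pics/top0.png

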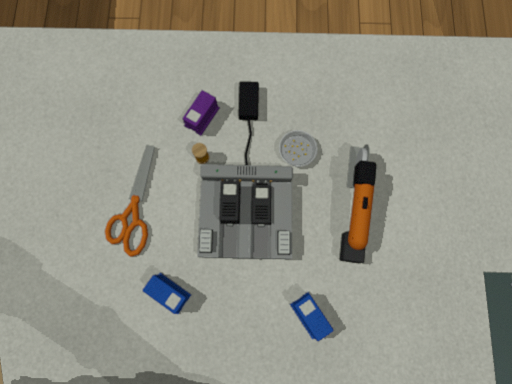

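View pics/scene0.png

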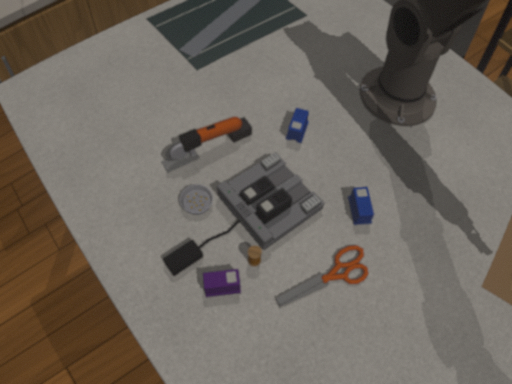

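The top view shows the charger at (247,213) with its front towards the robot. The packs are at (230,202) and (262,203), and the release keys at (206,240) and (284,242). The scene view shows the left-bay pack at (273,206), next to the spool, as taller and bigger than the right one at (257,190). The blue blocks at (167,293) and (312,317) and the purple one at (202,112) are decoys. I'll confirm this in a crop and measure the keys.

```bash
cat > h.py <<'E'
import cv2,numpy as np
from scipy.spatial.transform import Rotation as R
def ray(f,u,v):
    x,y=cv2.undistortPoints(np.array([[[u,v]]],float),np.array([[f["fx"],0,f["cx"]],[0,f["fy"],f["cy"]],[0,0,1.]]),np.array([f["k1"],0,0,0.]))[0,0]
    P=np.array(f["pose"]);return P[:3,3],P[:3,:3]@np.array([x,-y,-1])
def onz(f,u,v,z):
    o,d=ray(f,u,v);return o+d*(z-o[2])/d[2]
E
python3 - <<'E'
from bench import r
from h import *
t=r.grab_frame("top");s=r.grab_frame("scene")
def blobs(f,m,box,z,lab):
    x0,y0,x1,y1=box;mm=np.zeros_like(m);mm[y0:y1,x0:x1]=m[y0:y1,x0:x1]
    n,_,st,c=cv2.connectedComponentsWithStats(mm)
    for i in range(1,n):
        if st[i,4]>60:print(lab,st[i].tolist(),c[i].round(1),onz(f,*c[i],z).round(4))
g=cv2.cvtColor(t["pixels"],cv2.COLOR_BGR2GRAY)
blobs(t,(g>150).astype(np.uint8),(196,225,296,262),.046,"key")
blobs(t,(g<60).astype(np.uint8),(215,170,280,230),.05,"pack")
a=cv2.resize(t["pixels"][150:275,190:305],None,fx=3.4,fy=3.4,interpolation=2)
b=cv2.resize(s["pixels"][145:250,205:335],None,fx=3,fy=3,interpolation=2)
h=max(a.shape[0],b.shape[0]);p=lambda i:cv2.copyMakeBorder(i,0,h-i.shape[0],0,0,0)
cv2.imwrite("pics/crop1.png",np.hstack([p(a),p(b)]))
E
```

```text
key [279, 232, 10, 21, 144] [283.3 242. ] [ 0.4743 -0.021   0.046 ]
key [196, 253, 100, 9, 243] [236.8 260.1] [0.437  0.0699 0.046 ]
pack [215, 178, 26, 46, 744] [229.6 203.4] [0.5488 0.0877 0.05  ]
pack [251, 179, 21, 46, 690] [260.7 204.8] [0.5474 0.0252 0.05  ]
```

View pics/crop1.png

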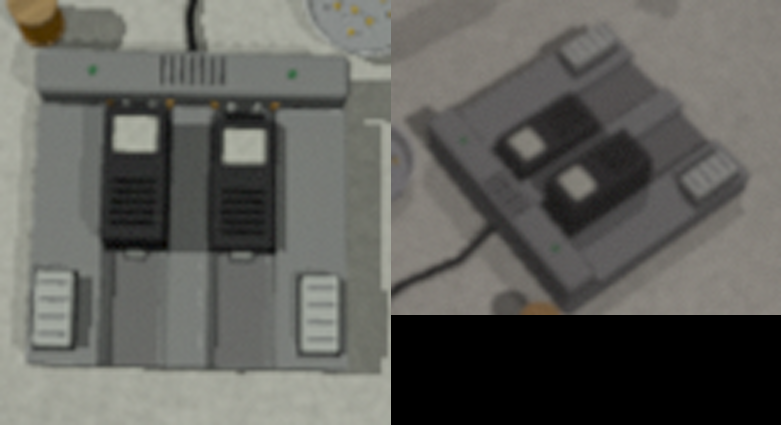

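The crop shows the tall pack in the left bay, with its front face at crop (135,245), and the flat slim one in the right bay (243,180). The scene crop agrees: the block at (600,185), next to the near key at (710,175), is the tall one. So the left bay and left key are the ones to use, with the key at top pixel (205.9,240.9).

```bash
cat >> h.py <<'E'
def goal(r,p,yaw,x0=None):
    "print shift (tool axes, scaled) and turn (scaled) to TCP point p with tool y along world dir yaw+90deg"
    o=r.get_obs();A=R.from_rotvec(o["orientation"])
    G=R.from_matrix(np.array([[-np.cos(yaw),-np.sin(yaw),0],[-np.sin(yaw),np.cos(yaw),0],[0,0,-1]]).T@np.eye(3)) if 0 else R.from_matrix(np.column_stack([[-np.cos(yaw),-np.sin(yaw),0],[-np.sin(yaw),np.cos(yaw),0],[0,0,-1]]))
    print("shift",(A.inv().apply(np.array(p)-o["tcp_pos"])/.4).round(4),"turn",((A.inv()*G).as_rotvec()/np.pi).round(4))
E
python3 - <<'E'
from bench import r
from h import *
t=r.grab_frame("top");s=r.grab_frame("scene")
kl=onz(t,205.9,240.9,.046);kr=onz(t,284.1,242.1,.046);print(kl,kr,np.linalg.norm(kl-kr))
# scene check: keys at crop (710,177),(589,46); crop x offset 391
s1=onz(s,205+(710-391)/3,145+177/3,.046);s2=onz(s,205+(589-391)/3,145+46/3,.046);print(s1,s2)
kl=(kl+s1)/2;kr=(kr+s2)/2
d=kl-kr;yaw=np.arctan2(-d[0],d[1]);print("yaw",yaw,np.degrees(yaw))
ex=np.array([np.cos(yaw),np.sin(yaw),0]);ey=np.array([-ex[1],ex[0],0])
O=(kl+kr)/2+ex*.073;O[2]=0;print("O",O)
for z in(.2,.10):
    p=O+ex*-.077+ey*.0545+[0,0,z];print(p,np.hypot(*p[:2]));goal(r,p,yaw)
E
```

```text
[0.47294836 0.13218756 0.046     ] [ 0.47414271 -0.02248568  0.046     ] 0.1546778511535541
[0.47488777 0.13943883 0.046     ] [ 0.47352889 -0.01738212  0.046     ]
yaw -0.000528147304879923 -0.03026061153082874
O [0.54687692 0.05790109 0.        ]
[0.46990572 0.11244175 0.2       ] 0.48317132605962426
shift [-1.055  -1.0987  0.0781] turn [-0.0002 -0.     -0.087 ]
[0.46990572 0.11244175 0.1       ] 0.48317132605962426
shift [-1.055  -1.0985  0.3281] turn [-0.0002 -0.     -0.087 ]
```

Emit:
apply_moves --plan '[[[0,0,-0.087,-0.8,-0.83,0.06,0.3],[0,0,-0.087,-0.8,-0.83,0.06,0.3],[0,0,-0.087,-0.8,-0.83,0.06,0.3],[0,0,-0.087,-0.8,-0.83,0.06,0.3],[0,0,-0.087,-0.8,-0.83,0.06,0.3],[0,0,-0.087,-0.8,-0.83,0.06,0.3],[0,0,-0.087,-0.8,-0.83,0.06,0.3],[0,0,-0.087,-0.8,-0.83,0.06,0.3],[0,0,-0.087,-0.8,-0.83,0.06,0.3],[0,0,-0.087,-0.8,-0.83,0.06,0.3],[0,0,-0.087,-0.8,-0.83,0.06,0.3],[0,0,-0.087,-0.8,-0.83,0.06,0.3]]]'

```text
clock: 1.3
tcp_pos: [0.4039, 0.236, 0.2072]
orientation: [0.017, 3.141, -0.004]
contact_force: [-0.1, -0.1, -0.2]
grip_width: 0.03
```

```bash
python3 - <<'E'
from bench import r
from h import *
goal(r,[.470,.110,.20],0)
E
```

```text
shift [-0.1686 -0.3131  0.019 ] turn [-0.0009  0.0003 -0.0034]
```

Emit:
apply_moves --plan '[[[0,0,-0.003,-0.168,-0.313,0.02,0.3],[0,0,-0.003,-0.168,-0.313,0.02,0.3],[0,0,-0.003,-0.168,-0.313,0.02,0.3],[0,0,-0.003,-0.168,-0.313,0.02,0.3],[0,0,-0.003,-0.168,-0.313,0.02,0.3],[0,0,-0.003,-0.168,-0.313,0.02,0.3]]]'

```text
clock: 1.8
tcp_pos: [0.4682, 0.1178, 0.1993]
orientation: [0.01, -3.141, -0.0]
contact_force: [0.3, 1.0, 0.4]
grip_width: 0.0303
```

```bash
python3 - <<'E'
from bench import r
from h import *
f=r.grab_frame("wrist");o=r.get_obs();print(o["tcp_pos"],o["orientation"],o["grip_width"])
np.savez("w1.npz",**f);print(np.round(f["pose"],3).tolist())
cv2.imwrite("pics/w1.png",f["pixels"])
E
```

```text
[0.46773586 0.11908437 0.1992699 ] [ 1.38759177e-02 -3.14129283e+00 -6.43460902e-04] 0.029730068576794035
[[-0.006, -0.961, -0.277, 0.397], [1.0, -0.005, -0.001, 0.117], [-0.0, -0.277, 0.961, 0.342], [0.0, 0.0, 0.0, 1.0]]
```

View pics/w1.png

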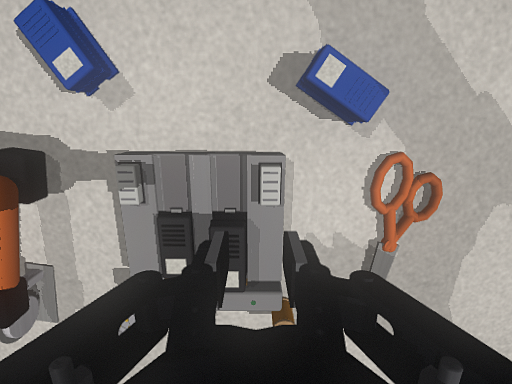

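The wrist view (inverted, so image right is +y) shows the left key at (271,184), the right key at (130,183), the thick pack's front edge at about (230,213) and the open bed in front of it. Next I'll measure these points.

```bash
python3 - <<'E'
from h import *
f=dict(np.load("w1.npz"))
g=cv2.cvtColor(f["pixels"],cv2.COLOR_BGR2GRAY)
print(g[172,250:292].tolist());print(g[155:215,265].tolist())
m=np.zeros_like(g);m[158:210,257:284]=(g[158:210,257:284]>140)
n,_,st,c=cv2.connectedComponentsWithStats(m)
for i in range(1,n):
    if st[i,4]>15:print(st[i].tolist(),c[i])
print("row profile pack",g[213,200:262].tolist(),g[195:230,225].tolist())
cv2.imwrite("pics/w1c.png",cv2.resize(f["pixels"][140:300,110:320],None,fx=3.7,fy=3.7,interpolation=2))
for n,u,v,z in(("keyL",271,184.5,.046),("keyR",130,183.5,.046),("frontL",285,153,.032),("frontR",115,153,.032),("packtopL",212,213,.07),("packtopR",247,213,.07)):print(n,onz(f,u,v,z).round(4))
E
```

```text
[138, 85, 90, 91, 92, 93, 91, 98, 62, 49, 82, 155, 194, 127, 94, 97, 98, 97, 98, 96, 126, 125, 125, 125, 124, 124, 124, 121, 179, 188, 174, 57, 124, 120, 117, 136, 167, 165, 167, 170, 171, 170]
[110, 142, 135, 134, 135, 136, 133, 104, 66, 83, 90, 121, 172, 180, 181, 183, 164, 97, 123, 171, 181, 178, 177, 179, 181, 171, 124, 110, 157, 182, 178, 179, 178, 181, 167, 111, 110, 157, 182, 177, 177, 179, 181, 170, 120, 119, 170, 182, 182, 171, 133, 127, 130, 129, 129, 130, 129, 128, 129, 129]
[261, 167, 20, 38, 613] [270.16476346 185.2593801 ]
row profile pack [115, 115, 115, 114, 117, 114, 117, 113, 115, 112, 115, 124, 45, 34, 36, 40, 39, 38, 36, 38, 38, 40, 37, 38, 38, 35, 35, 32, 33, 34, 43, 42, 44, 44, 46, 38, 41, 41, 41, 39, 41, 45, 43, 41, 44, 41, 32, 107, 131, 127, 127, 128, 128, 128, 128, 128, 128, 128, 128, 129, 129, 128] [106, 108, 107, 107, 108, 105, 106, 107, 106, 105, 104, 110, 92, 45, 96, 146, 131, 76, 35, 37, 39, 40, 39, 40, 36, 35, 37, 39, 37, 37, 38, 38, 45, 50, 51]
keyL [0.4702 0.1339 0.046 ]
keyR [ 0.4699 -0.019   0.046 ]
frontL [0.438  0.1493 0.032 ]
frontR [ 0.4387 -0.0383  0.032 ]
packtopL [0.4945 0.0729 0.07  ]
packtopR [0.4943 0.1086 0.07  ]
```

View pics/w1c.png

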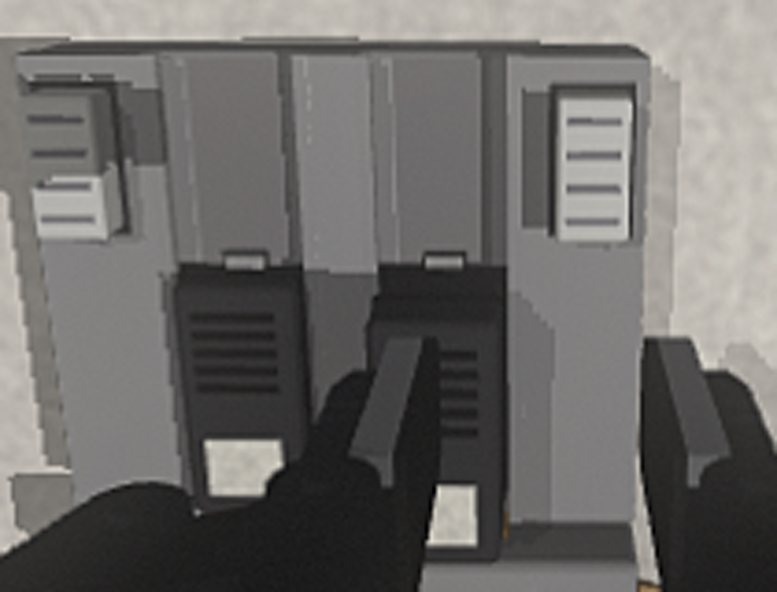

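Emit:
apply_moves --plan '[[[0,0,0,0.005,-0.02,0.1,0.15],[0,0,0,0.005,-0.02,0.2,0.15],[0,0,0,0.005,-0.02,0.28,0.15],[0,0,0,0.005,-0.02,0.31,0.15],[0,0,0,0.005,-0.02,0.31,0.15],[0,0,0,0.005,-0.02,0.31,0.15],[0,0,0,0.005,-0.02,0.31,0.15],[0,0,0,0.005,-0.02,0.31,0.15]]]'

```text
clock: 2.52
tcp_pos: [0.467, 0.1115, 0.0767]
orientation: [-0.016, 3.139, 0.002]
contact_force: [-0.1, -0.7, 0.3]
grip_width: 0.0361
```

```bash
python3 - <<'E'
from bench import r
from h import *
o=r.get_obs();print(o["tcp_pos"],o["contact_force"],o["grip_width"])
goal(r,[.4655,.111,.060],0)
f=r.grab_frame("wrist");np.savez("w2.npz",**f)
cv2.imwrite("pics/w2.png",cv2.resize(f["pixels"][140:384,100:420],None,fx=2.4,fy=2.4,interpolation=2))
E
```

```text
[0.46701502 0.11151586 0.0767193 ] [-0.1232536  -0.7294313   0.28524234] 0.03613903637080223
shift [ 0.0039 -0.0013  0.0418] turn [0.0005 0.0008 0.0031]
```

View pics/w2.png

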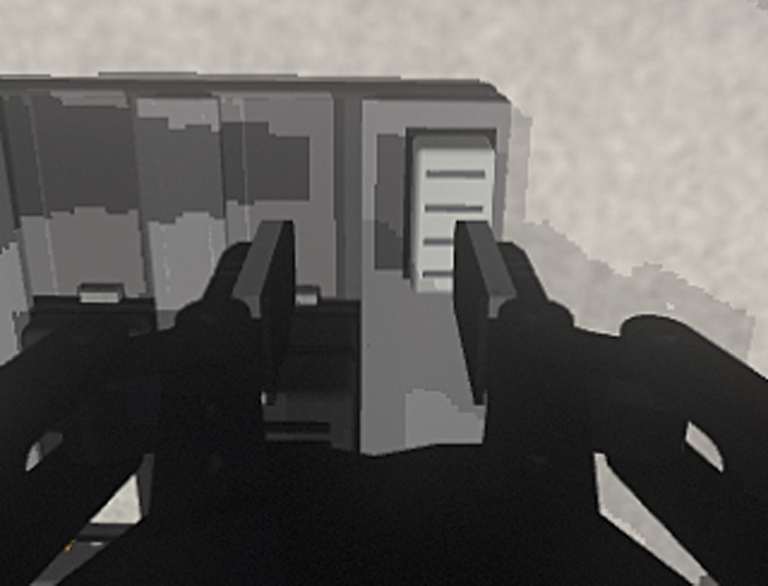

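The fingers now straddle as planned: the right finger at (475,225) is over the column of the key (455,215), and the left one at (270,225) is in front of the thick pack, in the left bay's column.

```bash
python3 - <<'E'
from h import *
f=dict(np.load("w2.npz"))
for n,u,v in(("key-inner",289.6,232.5),("key-outer",302,232.5),("stop-inner",222.5,232.5),("stop-outer",210,232.5)):
    o,d=ray(f,u,v)
    for xx in(.456,):
        print(n,(o+d*(xx-o[0])/d[0]).round(4))
k=lambda u,v,z:onz(f,100+u/2.4,140+v/2.4,z).round(4)
print("key corners",k(415,147,.046),k(494,147,.046),k(415,290,.046))
print("pack front foot",k(330,300,.03),k(330,300,.022),"tooth",k(308,295,.024))
E
```

```text
key-inner [0.456  0.1289 0.0813]
key-outer [0.456  0.1355 0.0812]
stop-inner [0.456  0.0934 0.082 ]
stop-outer [0.456  0.0868 0.0821]
key corners [0.4498 0.122  0.046 ] [0.4496 0.1432 0.046 ] [0.4927 0.1231 0.046 ]
pack front foot [0.5054 0.0977 0.03  ] [0.5101 0.0972 0.022 ] tooth [0.5071 0.0903 0.024 ]
```

Emit:
apply_moves --plan '[[[0,0,0.003,0.004,-0.001,0.04,0.15],[0,0,0.003,0.004,-0.001,0.07,0.15],[0,0,0.003,0.004,-0.001,0.077,0.15],[0,0,0.003,0.004,-0.001,0.077,0.15],[0,0,0.003,0.004,-0.001,0.077,0.15],[0,0,0.003,0.004,-0.001,0.077,0.15]]]'

```text
clock: 3.07
tcp_pos: [0.4651, 0.1102, 0.0453]
orientation: [0.001, 3.14, 0.001]
contact_force: [0.0, 0.6, 0.9]
grip_width: 0.0362
```

Emit:
apply_moves --plan '[[[0,0,0,0,0,0.005,0.15],[0,0,0,0,0,0.01,0.15],[0,0,0,0,0,0.0125,0.15],[0,0,0,0,0,0.015,0.15],[0,0,0,0,0,0.015,0.15],[0,0,0,0,0,0.015,0.15]]]'

```text
clock: 3.57
tcp_pos: [0.4644, 0.1103, 0.0386]
orientation: [-0.0, -3.142, -0.0]
contact_force: [-1.3, 1.0, 4.0]
grip_width: 0.0367
```

Emit:
apply_moves --plan '[[[0,0,0,0,0,0.003,0.15],[0,0,0,0,0,0.006,0.15],[0,0,0,0,0,0.009,0.15],[0,0,0,0,0,0.011,0.15],[0,0,0,0,0,0.011,0.15],[0,0,0,0,0,0.011,0.15],[0,0,0,0,0,0.011,0.15],[0,0,0,0,0,0.011,0.15]]]'

```text
clock: 4.23
tcp_pos: [0.4645, 0.1108, 0.0363]
orientation: [-0.0, -3.142, -0.003]
contact_force: [-10.5, -1.5, 37.5]
grip_width: 0.0362
```

```bash
python3 - <<'E'
from bench import r
from h import *
o=r.get_obs();print(o["tcp_pos"],o["contact_force"],o["moment"],o["grip_width"])
f=r.grab_frame("wrist");np.savez("w3.npz",**f);t=r.grab_frame("top")
a=cv2.resize(f["pixels"][140:384,100:420],None,fx=1.6,fy=1.6);b=cv2.resize(t["pixels"][150:275,190:305],None,fx=2.4,fy=2.4)
h=max(a.shape[0],b.shape[0]);p=lambda i:cv2.copyMakeBorder(i,0,h-i.shape[0],0,0,0)
cv2.imwrite("pics/w3.png",np.hstack([p(a),p(b)]))
E
```

```text
[0.46448441 0.11080871 0.03629838] [-10.46857276  -1.52528639  37.47447584] [0.7226657  2.26637778 0.21065359] 0.03624989790105862
```

View pics/w3.png

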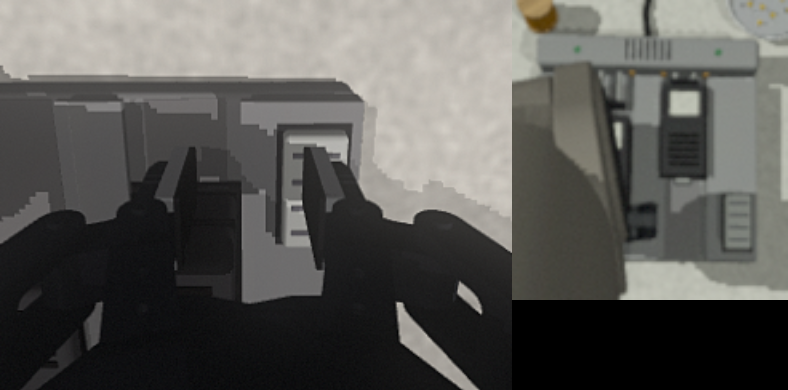

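The key is fully down. The pack's front foot is now at about (210,185) in the crop, up against the stop finger at (185,180), and the slim pack hasn't moved. I'll ease the 37 N press and work out how far the pack came.

Emit:
apply_moves --plan '[[[0,0,0,0,0,-0.004,0.15],[0,0,0,0,0,-0.004,0.15],[0,0,0,0,0,-0.004,0.15]]]'

```text
clock: 4.58
tcp_pos: [0.4645, 0.1106, 0.037]
orientation: [0.0, 3.141, 0.002]
contact_force: [-6.0, 0.3, 23.1]
grip_width: 0.036
```

```bash
python3 - <<'E'
from bench import r
from h import *
f=dict(np.load("w3.npz"))
for z in(.022,.03):print("foot",z,onz(f,100+215/1.6,140+182/1.6,z).round(4))
o=r.get_obs();print(o["tcp_pos"],o["contact_force"],o["moment"],o["grip_width"])
g=cv2.cvtColor(f["pixels"],cv2.COLOR_BGR2GRAY);print(g[235:300,236].tolist())
E
```

```text
foot 0.022 [0.4761 0.0972 0.022 ]
foot 0.03 [0.4718 0.0979 0.03  ]
[0.46446672 0.11057555 0.03697621] [-6.00297062  0.29540919 23.06720333] [0.54143243 1.3919102  0.0983256 ] 0.0360285548008692
[58, 57, 59, 57, 57, 57, 56, 57, 58, 59, 57, 57, 56, 56, 52, 78, 101, 93, 61, 24, 27, 29, 33, 30, 30, 24, 24, 28, 25, 25, 26, 25, 25, 25, 26, 25, 26, 29, 26, 25, 26, 26, 23, 23, 25, 23, 24, 26, 24, 25, 25, 23, 24, 24, 26, 21, 22, 25, 23, 24, 25, 25, 24, 22, 24]
```

The pack front went from x = 0.510 to 0.476, about 34 mm out, and it stopped on the finger. I'll back the finger off 5 mm, let the key rise slowly, then lift away.

Emit:
apply_moves --plan '[[[0,0,0,0.002,0,-0.002,0.15],[0,0,0,0.006,0,-0.003,0.15],[0,0,0,0.01,0,-0.004,0.15],[0,0,0,0.012,0,-0.008,0.15],[0,0,0,0.012,0,-0.014,0.15],[0,0,0,0.012,0,-0.02,0.15],[0,0,0,0.012,0,-0.028,0.15],[0,0,0,0.012,0,-0.04,0.15],[0,0,0,0.012,0,-0.06,0.15],[0,0,0,0.012,0,-0.1,0.15],[0,0,0,0.012,0,-0.15,0.15],[0,0,0,0.012,0,-0.2,0.15]]]'

```text
clock: 5.58
tcp_pos: [0.4585, 0.1096, 0.1163]
orientation: [-0.001, -3.139, 0.002]
contact_force: [-0.2, -0.3, 0.1]
grip_width: 0.0362
```

Emit:
apply_moves --plan '[[[0,0,0,0.1,0.1,-0.1,0.15],[0,0,0,0.1,0.2,-0.2,0.15],[0,0,0,0.1,0.3,-0.25,0.15],[0,0,0,0.1,0.4,-0.25,0.15],[0,0,0,0.1,0.5,-0.25,0.15],[0,0,0,0.1,0.6,-0.25,0.15],[0,0,0,0.1,0.7,-0.25,0.15],[0,0,0,0.1,0.7,-0.25,0.15],[0,0,0,0.1,0.7,-0.25,0.15],[0,0,0,0.1,0.7,-0.25,0.15]]]'

```text
clock: 6.42
tcp_pos: [0.4185, 0.3913, 0.2154]
orientation: [0.005, -3.141, 0.002]
contact_force: [0.3, -1.4, -0.3]
grip_width: 0.0363
```

```bash
python3 - <<'E'
from bench import r
from h import *
o=r.get_obs();print(o["clock"],o["tcp_pos"],o["contact_force"],np.abs(o["qvel"]).max())
t=r.grab_frame("top");s=r.grab_frame("scene")
a=cv2.resize(t["pixels"][150:275,190:305],None,fx=3.4,fy=3.4,interpolation=2)
b=cv2.resize(s["pixels"][145:250,205:335],None,fx=3,fy=3,interpolation=2)
h=max(a.shape[0],b.shape[0]);p=lambda i:cv2.copyMakeBorder(i,0,h-i.shape[0],0,0,0)
cv2.imwrite("pics/end.png",np.hstack([p(a),p(b)]))
np.savez("t4.npz",**t)
E
```

```text
6.4167 [0.41853372 0.39133764 0.21544635] [ 0.33867682 -1.38756275 -0.33373165] 0.04337491681957121
```

View pics/end.png

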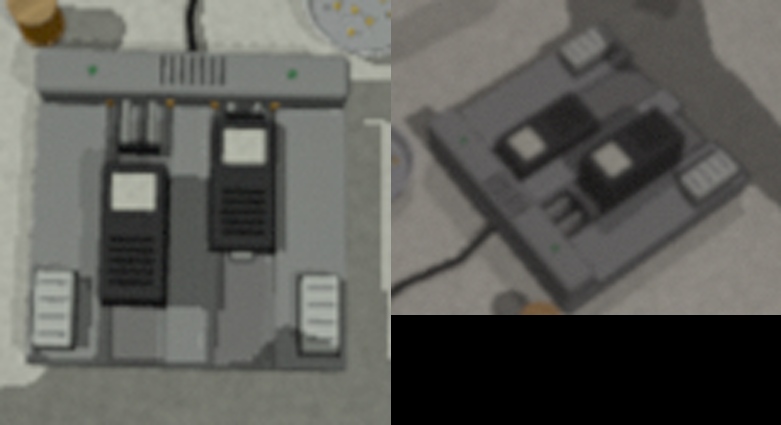

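The thick pack stands part-way out: its front in the top crop moved from row 245 to row 302, short of the front edge at row 365, and it is clear of the extended ejector at (138,145). The slim pack (243,180) is still latched, and both keys are up.

```bash
python3 -c "
from bench import r
print(r.hand_in())"
```

```text
the job is handed in; nothing more can be done
None
```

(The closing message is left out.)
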